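# Pack the last two machine feet into the round tin

### The arm

A 7-joint arm with a two-finger parallel gripper is mounted at the origin on a cart in front of the work surface, level with it; the furniture and walls round the work are solid. World frame = base frame: x ahead of the robot, y to its left, z up, the work surface at z = 0. Lengths are in m, angles in rad, forces in N, time in s.
With the tool pointing down it reaches from about 0.4 to 0.85 m from the base axis. Payload 4.4 kg.
Tool frame: the origin (TCP) lies midway between the tips of the shut fingers; the grasp point (between the pads) lies 19 mm behind it (robot.hold_point_z is the distance from the TCP to the grasp point, in m); z points along the fingers, y is the line along which they close (so a half turn about z gives the same grasp; the last joint's range is limited). The gripper opens to 94 mm and grips with 3 to 60 N. Pads are 16 mm wide; open, the fingers measure 119 mm over their backs; the gripper's body (75 mm by 177 mm) begins 78 mm behind the grasp point.
Start: joints at [-1.168, 0.628, 0.038, 1.517, -0.027, 0.996, -0.02], TCP at [0.294, 0.58, 0.205] pointing down, gripper open.
Joint ranges: [-3.06, 3.06], [-0.37, 2.12], [-1.25, 1.32], [0.18, 2.47], [-1.1, 4.24], [0.23, 1.98], [-2.94, 2.94]. Speed limits (rad/s): [2.57, 2.57, 3.14, 3.14, 3.14, 3.14, 3.14].

### API

Orientations are given as a unit quaternion [x, y, z, w].
In Python, from rig import robot, imaging, order gives the robot as it stands.
- The arm moves only by the tool play_rows, never from a script. Its argument "motion" is a list that holds one entry, the list of rows, each a list of 6 numbers: the shift along the world's x, y, z in cm, then the turn, a rotation vector about the world's x, y, z in rad. In form: [[[tx, ty, tz, rx, ry, rz], ...]]. A call has exactly 8 rows; each row shifts and turns the commanded pose from where the row before left it; what a row does not reach is not made up. A row lasts 1/12 s, in which the tool goes at most 41.7 mm and 7.16 degrees, less where a joint would pass 70% of its speed; a pose out of reach is approached as far as the arm can. A call is refused whole if a number of a shift passes 4.17 or a number of a turn 0.125, either way. A call with a gripper value outside its range is refused whole. "grip" is the opening in per cent of the stroke, from 0 (shut) to 100 (fully open), set as the call begins (left out, the last holds). The fingers move at their own pace and stop on an object; "newtons" is the grip in N (left out, the last holds). Time passes only in rows, so rows that do not move let the fingers close, or fill a call up. It gives the time, the measured TCP pose, the force, the opening and the grip force at its end, in the units of the state.
- robot.sense(): the state, without advancing time (a new reading comes with each control period).
- imaging.grab_frame(name): name is "side" or "top"; returns the picture (480x640x3 uint8, red, green, blue); there is no depth.
- imaging.camera_info(name): a dict with "fx", "fy", "cx", "cy" (pixels), "R" (3x3) and "t" (3): a world point X has camera coordinates R X + t. Camera axes: x right, y down, z forward; pixel columns grow to the right and rows downward; lengths in m; the calibration is good to about 2 mm. A picture is of the moment at which its call begins. camera_info takes no time and is no camera call.
- order.sign_off(): hands the job in; it is judged then, once.
The state is a dict: "time_s": time; "joint_pos": joint angles; "qvel": joint speeds; "effort": joint torques, N m; "tool_pos": TCP position; "tool_rot": TCP orientation; "force": force on the tool from outside, world axes, zero at the start; "torque": the same for the moment, N m; "grip_width": finger opening in m; "gripper_force": force on a finger pad.
Only numpy, scipy, OpenCV 4.12 (cv2) and the standard library are available. Lean on these libraries where they do the work, as an engineer would, in place of code of your own. Each camera call takes 0.05 s, during which the arm holds its last target. There are 200 camera calls.

### The job

Finish packing the round tin: the five machine feet already in it stand too far apart, so close them up and set the two feet from the other drawer in with them, until all seven stand upright and flat on the tin's floor, one in the middle and six around it, none riding on another or on the rim. Let go of them, and leave the spanner, the screwdriver and the tape roll where they lie.

Things in the scene. Friction and masses are not known exactly. Their poses are not given: they have to be found in the camera images.
- tin: Open round grey steel tin in the left drawer, fixed in place: inner diameter 138 mm, outer 144 mm (148 over the rolled rim), 23 mm high. Origin: centre of its underside, z up; its inner floor is 3 mm above the origin, the yaw does not matter. Seven feet fit flat in it only as one in the middle and six in a ring around it, with about 3 mm to spare between ring and wall.
- foot_1: Loose steel machine foot, 150 g: round pad 44 mm in diameter, 13 mm thick (lower edge bevelled 3 mm, upper 2 mm), with a plain round stem 16 mm in diameter on its middle; 45 mm high in all. Origin: centre of its underside, z up. All seven are alike. foot_1 to foot_5 start on the tin's floor near its wall, spread roughly evenly, the middle empty.
- foot_2: Same as foot_1, starts in the tin. Feet and tin are smooth and lightly oiled (friction about 0.2): a foot slides on the tin's floor and along its wall when its stem is pushed, and pushes its neighbours along.
- foot_3: Same as foot_1, starts in the tin. Feet and tin are smooth and lightly oiled (friction about 0.2): a foot slides on the tin's floor and along its wall when its stem is pushed, and pushes its neighbours along.
- foot_4: Same as foot_1, starts in the tin. Feet and tin are smooth and lightly oiled (friction about 0.2): a foot slides on the tin's floor and along its wall when its stem is pushed, and pushes its neighbours along.
- foot_5: Same as foot_1, starts in the tin. Feet and tin are smooth and lightly oiled (friction about 0.2): a foot slides on the tin's floor and along its wall when its stem is pushed, and pushes its neighbours along.
- foot_6: Same as foot_1, but starts upright on the floor (z = 0) of the right drawer. The two drawers lie side by side, open at the top; their walls are 89 mm high, and the walls between them lie at y = 0 to 0.023.
- foot_7: Same as foot_1, but starts upright on the floor (z = 0) of the right drawer, to the right of foot_6. Behind the drawers the edge of the worktop begins at x = 0.68, z = 0.107 to 0.149.
- spanner: Bystander: steel combination spanner, 196 x 32 x 9 mm, lying in the left drawer along its left side. Origin: centre of its underside.
- screwdriver: Bystander: screwdriver with an amber handle, 202 x 29 x 30 mm, lying across the back of the left drawer. Origin: centre of its underside.
- tape: Bystander: black roll of insulating tape, 58 mm in diameter, 18 mm thick, lying flat at the front of the right drawer. Origin: centre of its underside. Also in the right drawer stand five fixed red insert boxes, 82 mm high, along its back and right side.
Mind the look-alikes: they are no part of the job. Leave any black or orange look-alike of the foot_2 alone.

How it is judged:
By the outcome, as a careful person would: the job done as asked, in the order asked, and still so for the second after the job is handed in, with the robot touching nothing.
It also fails if it takes over 61 s, if anything falls off the work surface, if the arm or the gripper's body presses on something with over 40 N, if the wrist force passes 120 N, or if a joint passes its speed limit or range.

## Working session

There is one attempt and no reset: what is moved stays moved. The work goes in short steps, Python scripts to look and compute and a tool call to move; the robot and the scene stay as the last step left them, time stands still between calls to the robot, and variables do not carry over. Pictures are saved under pics/ and viewed, at most 10 in all, crops included, and the job is handed in when it is done.

Besides the shell and the picture viewer there is one more tool, called after "Request:" by a JSON object that holds its "method" and its "body". play_rows: Moves the arm, as the interface text tells. Its arguments: {"type":"object","properties":{"motion":{"type":"array"},"grip":{"type":"number"},"newtons":{"type":"number"}},"required":["motion"]}

```bash
mkdir -p pics
python3 - <<'E'
from rig import robot, imaging
import cv2,numpy as np
for n in("top","side"):
    cv2.imwrite(f"pics/{n}0.png",imaging.grab_frame(n)[:,:,::-1])
    c=imaging.camera_info(n);R=np.array(c["R"]);print(n,c["fx"],c["fy"],c["cx"],c["cy"],R.round(3).tolist(),(-R.T@np.array(c["t"])).round(3))
print(robot.sense(),robot.hold_point_z)
E
```

```text
top 459.3595484912344 459.3595484912344 321.624517844219 238.55192623344755 [[0.005, -1.0, 0.001], [-0.989, -0.005, -0.15], [0.15, -0.0, -0.989]] [0.364 0.107 0.88 ]
side 589.2467786936677 589.2467786936677 324.78533950908695 232.65703519190546 [[-0.972, -0.233, 0.011], [-0.136, 0.527, -0.839], [0.19, -0.817, -0.544]] [0.274 1.065 0.693]
{'time_s': 0.1, 'joint_pos': array([-1.16783775,  0.62925943,  0.03847619,  1.51821851, -0.02699435,
        0.99631841, -0.01999529]), 'qvel': array([-7.88517962e-04, -1.53417565e-03,  2.44771282e-05, -3.32633508e-03,
        9.03625294e-05,  2.56083537e-03, -2.61212685e-04]), 'effort': array([ 2.00947048e-03, -5.50785291e+01,  1.14714537e+00, -1.87114424e+01,
       -5.21654345e-02,  1.92893384e-02,  5.14351689e-05]), 'tool_pos': array([0.29338362, 0.57936912, 0.20465874]), 'tool_rot': array([ 2.32247244e-01,  9.72656418e-01, -8.23770423e-04, -1.76392600e-04]), 'force': array([ 0.02737589,  0.06882742, -0.25851432]), 'torque': array([ 0.00797696,  0.00597743, -0.00819305]), 'gripper_force': 0.0, 'grip_width': 0.09397223671709853} 0.0188
```

View pics/top0.png

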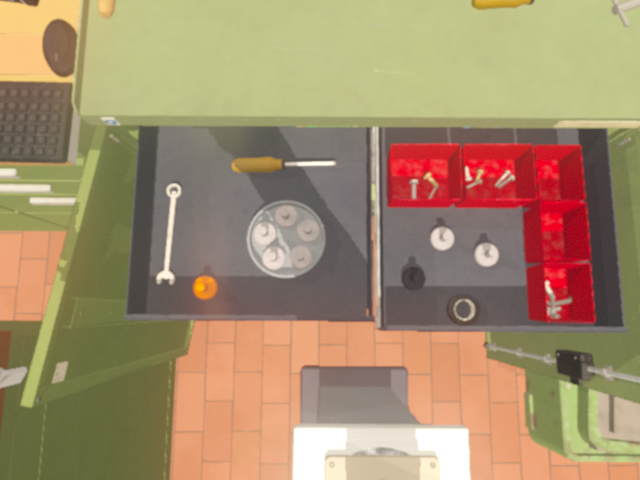

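View pics/side0.png

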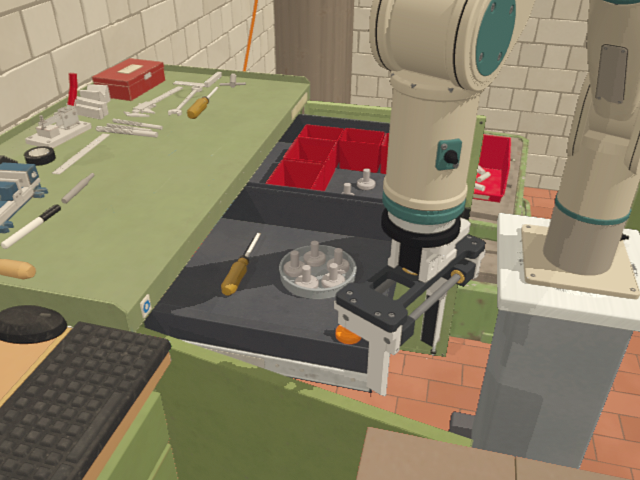

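Top view: the tin is at about (286,239), with five feet in it at (286,215), (308,230), (301,257), (273,257) and (264,232). The loose white feet are at (442,238) and (487,254). The black and orange look-alikes are at (413,277) and (205,288). The side view shows the tin at (317,270).

Run:
```python
import cv2,numpy as np
t=cv2.imread("pics/top0.png");s=cv2.imread("pics/side0.png")
a=cv2.resize(t[195:285,240:335],None,fx=4,fy=4,interpolation=cv2.INTER_CUBIC)
b=cv2.resize(t[220:275,425:505],None,fx=4,fy=4,interpolation=cv2.INTER_CUBIC)
c=cv2.resize(s[230:300,270:365],None,fx=4,fy=4,interpolation=cv2.INTER_CUBIC)
d=cv2.resize(s[160:200,330:385],None,fx=4,fy=4,interpolation=cv2.INTER_CUBIC)
o=np.zeros((600,800,3),np.uint8)
o[:360,:380]=a;o[:280,390:390+380]=c;o[370:370+220,:320]=b;o[370:530,390:610]=d
cv2.imwrite("pics/crop.png",o)
```

```text
(no output)
```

View pics/crop.png

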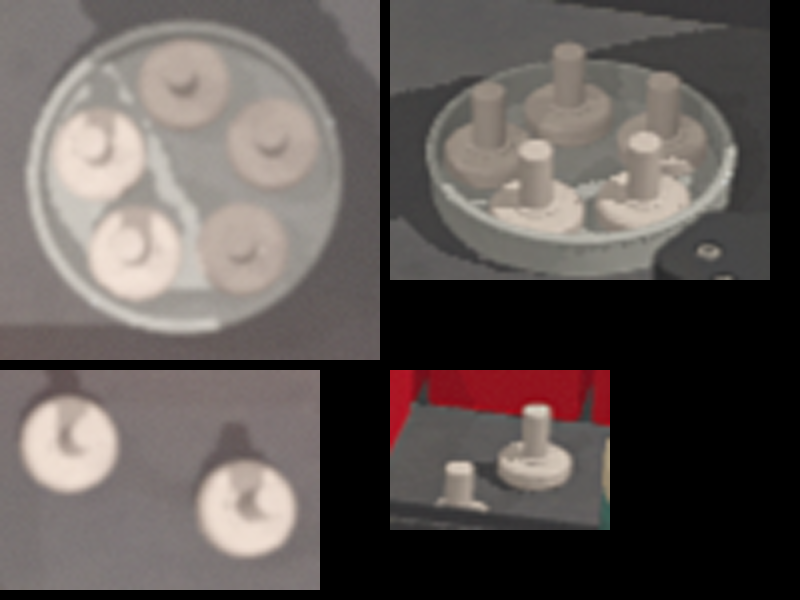

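Crop: the five pads in the tin sit, in top pixels, near (286,216), (308,230.5), (301,257), (274,258) and (264.5,233). The loose pads are near (442,238) and (486.5,255). All stems stand upright, and in the side crop their tops are clear.

```bash
cat > h.py <<'E'
import cv2,numpy as np
from rig import robot,imaging
def ray(n,u,v):
    c=imaging.camera_info(n);R=np.array(c["R"]);o=-R.T@np.array(c["t"])
    return o,R.T@np.array([(u-c["cx"])/c["fx"],(v-c["cy"])/c["fy"],1])
def onz(n,u,v,z):
    o,d=ray(n,u,v);return o+d*(z-o[2])/d[2]
def proj(n,X):
    c=imaging.camera_info(n);p=np.array(c["R"])@np.array(X)+c["t"];return np.array([c["fx"]*p[0]/p[2]+c["cx"],c["fy"]*p[1]/p[2]+c["cy"]])
def tri(u1,u2):
    (o,d),(p,e)=ray("top",*u1),ray("side",*u2)
    s=np.linalg.lstsq(np.c_[d,-e],p-o,rcond=None)[0];a=o+s[0]*d;b=p+s[1]*e
    return (a+b)/2,np.linalg.norm(a-b)
def discs(bgr,x0,y0,x1,y1,rmin=9,rmax=15,k=4,thr=22):
    g=cv2.resize(bgr[y0:y1,x0:x1],None,fx=k,fy=k,interpolation=cv2.INTER_CUBIC)
    g=cv2.cvtColor(cv2.GaussianBlur(g,(5,5),0),cv2.COLOR_BGR2GRAY)
    c=cv2.HoughCircles(g,cv2.HOUGH_GRADIENT,1,60,param1=60,param2=thr,minRadius=rmin*k,maxRadius=rmax*k)
    return [] if c is None else [((x+.5)/k-.5+x0,(y+.5)/k-.5+y0,r/k) for x,y,r in c[0]]
E
python3 - <<'E'
from h import *
t=cv2.imread("pics/top0.png")
D=discs(t,240,195,335,285)[:6];print(np.round(D,1).tolist())
L=discs(t,425,220,505,275)[:3];print(np.round(L,1).tolist())
T=discs(t,230,185,345,295,34,44);print("tin",np.round(T[:2],1).tolist())
if T:print("tin c rim z23",onz("top",T[0][0],T[0][1],.023).round(4))
# side stem-top centres (crop -> pixel)
S=np.array([[569,50],[662,79],[488,89],[535,148],[645,141]],float);S=(S-[390,0])/4+[270,230]
P=np.array([[460,467],[537,410]],float);P=(P-[390,370])/4+[330,160]
for (u,v,r),z,A in [(d,.015,S) for d in D]+[(d,.012,P) for d in L]:
    X=onz("top",u,v,z);top=[*X[:2],z+.032];q=proj("side",top);i=np.argmin(np.linalg.norm(A-q,axis=1))
    # height from the vertical line through X seen by side
    o,d=ray("side",*A[i]);s=np.linalg.lstsq(d[:2,None],X[:2]-o[:2],rcond=None)[0][0];h=(o+s*d)
    print(X.round(4),"diam mm",2000*r*.87/459,"side match err",(A[i]-q).round(1),"stem top z",h[2].round(4),"miss",np.linalg.norm(h[:2]-X[:2]).round(4))
# direct two-view of the loose stem tops
E
```

```text
[[273.5, 257.79998779296875, 11.399999618530273], [265.0, 232.1999969482422, 11.100000381469727]]
[[441.79998779296875, 238.0, 12.0], [486.20001220703125, 254.0, 11.899999618530273]]
tin [[285.5, 239.0, 39.0]]
tin c rim z23 [0.493  0.1751 0.023 ]
[0.4582 0.1979 0.015 ] diam mm 43.31046 side match err [0.6 0.3] stem top z 0.0464 miss 0.0011
[0.507  0.2151 0.015 ] diam mm 42.07843 side match err [0.9 0.6] stem top z 0.0457 miss 0.0017
[ 0.498  -0.1227  0.012 ] diam mm 45.395424 side match err [ 0.5 -0.2] stem top z 0.0445 miss 0.0011
[ 0.4676 -0.2063  0.012 ] diam mm 45.205883 side match err [ 0.5 -0.1] stem top z 0.0443 miss 0.0012
```

Run:
```python
from h import *
t=cv2.imread("pics/top0.png")
D=discs(t,240,195,335,285,10,13,thr=12);print(np.round(D[:8],1).tolist())
c=np.array([.493,.1751])
S=(np.array([[569,50],[662,79],[488,89],[535,148],[645,141]],float)-[390,0])/4+[270,230]
for u,v in [(273.5,257.8),(265,232.2),(285.7,215.7),(307.9,230.2),(300.4,256.7)]:
    X=onz("top",u,v,.015);q=proj("side",[*X[:2],.047]);i=np.argmin(np.linalg.norm(S-q,axis=1))
    d=X[:2]-c;print(X[:2].round(4),"r",np.linalg.norm(d).round(4),"ang",np.degrees(np.arctan2(d[1],d[0])).round(1),"side err",(S[i]-q).round(1))
```

```text
[[273.5, 257.79998779296875, 11.399999618530273], [264.5, 232.8000030517578, 10.800000190734863]]
[0.4581 0.1979] r 0.0417 ang 146.9 side err [0.6 0.3]
[0.5071 0.2151] r 0.0424 ang 70.6 side err [1.  0.6]
[0.5394 0.1761] r 0.0464 ang 1.3 side err [ 0.2 -0. ]
[0.5114 0.1333] r 0.0457 ang -66.3 side err [0.7 0.3]
[0.4604 0.147 ] r 0.043 ang -139.2 side err [0.1 0. ]
```

Request:
{"method": "play_rows", "body": {"motion": [[[1.6,-3.6,-0.6,0,0,0],[1.6,-3.6,-0.6,0,0,0],[1.6,-3.6,-0.6,0,0,0],[1.6,-3.6,-0.6,0,0,0],[1.6,-3.6,-0.6,0,0,0],[1.6,-3.6,-0.6,0,0,0],[1.6,-3.6,-0.6,0,0,0],[1.6,-3.6,-0.6,0,0,0]]], "grip": 32, "newtons": 20}}

```text
time_s: 0.77
tool_pos: [0.4219, 0.29, 0.1571]
tool_rot: [0.232, 0.973, -0.0, -0.0]
force: [1.1, 0.4, 0.0]
grip_width: 0.0441
gripper_force: 0.0
```

Request:
{"method": "play_rows", "body": {"motion": [[[0.93,-2.3,-1.0,0,0,0],[0.93,-2.3,-1.0,0,0,0],[0.93,-2.3,-1.0,0,0,0],[0.93,-2.3,-1.0,0,0,0],[0,0,-2.0,0,0,0],[0,0,-2.0,0,0,0],[0,0,-2.0,0,0,0],[0,0,0,0,0,0]]]}}

```text
time_s: 1.43
tool_pos: [0.4566, 0.1986, 0.0545]
tool_rot: [0.232, 0.973, -0.002, -0.002]
force: [-0.7, 0.2, 0.3]
grip_width: 0.0299
gripper_force: 0.0
```

Run:
```python
from h import *
print(robot.sense()["tool_pos"])
a=imaging.grab_frame("top")[:,:,::-1];b=imaging.grab_frame("side")[:,:,::-1]
o=np.zeros((420,800,3),np.uint8)
o[:400,:400]=cv2.resize(a[190:290,235:335],(400,400));o[:400,400:]=cv2.resize(b[210:310,265:365],(400,400))
cv2.imwrite("pics/c2.png",o)
```

```text
[0.45657705 0.1985997  0.0545055 ]
```

View pics/c2.png

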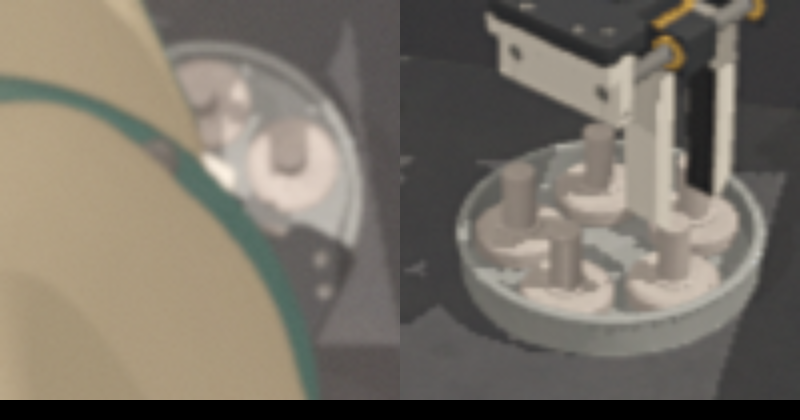

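The crop shows the fingers straddling the front-right stem (top near crop (674,225)), with the finger tips at (650,225) and (705,190). That is the foot at 147°, so I will go down and close.

Request:
{"method": "play_rows", "body": {"motion": [[[0,-0.1,-1.4,0,0,0],[0,0,-1.4,0,0,0],[0,0,0,0,0,0],[0,0,0,0,0,0],[0,0,0,0,0,0],[0,0,0,0,0,0],[0,0,0,0,0,0],[0,0,0,0,0,0]]]}}

```text
time_s: 2.2
tool_pos: [0.4593, 0.1991, 0.0301]
tool_rot: [0.232, 0.973, 0.0, 0.0]
force: [0.9, -0.4, -0.2]
grip_width: 0.0299
gripper_force: 0.0
```

Request:
{"method": "play_rows", "body": {"motion": [[[0,0,0,0,0,0],[0,0,0,0,0,0],[0,0,0,0,0,0],[0,0,0,0,0,0],[0,0,0,0,0,0],[0,0,0,0,0,0],[0,0,0,0,0,0],[0,0,0,0,0,0]]], "grip": 0}}

```text
time_s: 2.87
tool_pos: [0.459, 0.199, 0.0296]
tool_rot: [0.232, 0.973, 0.0, 0.0]
force: [0.5, 1.2, 3.0]
grip_width: 0.0154
gripper_force: 20.0
```

Request:
{"method": "play_rows", "body": {"motion": [[[-0.2,-0.25,0,0,0,0],[-0.2,-0.3,0,0,0,0],[-0.2,-0.35,0,0,0,0],[-0.13,-0.35,0,0,0,0],[-0.1,-0.4,0,0,0,0],[-0.05,-0.4,0,0,0,0],[0,0,0,0,0,0],[0,0,0,0,0,0]]]}}

```text
time_s: 3.53
tool_pos: [0.4497, 0.1771, 0.0296]
tool_rot: [0.233, 0.973, -0.001, -0.0]
force: [-0.2, -1.6, 5.6]
grip_width: 0.0156
gripper_force: 20.0
```

Request:
{"method": "play_rows", "body": {"motion": [[[0,0,0,0,0,0],[0,0,0,0,0,0],[0,0,0,0,0,0],[0,0,1.5,0,0,0],[0,0,2.0,0,0,0],[0,0,1.0,0,0,0],[2.9,1.95,0,0,0,0],[2.9,1.9,0,0,0,0]]], "grip": 32}}

```text
time_s: 4.2
tool_pos: [0.5078, 0.2164, 0.0753]
tool_rot: [0.233, 0.973, -0.0, -0.0]
force: [1.5, -0.2, 0.1]
grip_width: 0.03
gripper_force: 0.0
```

Request:
{"method": "play_rows", "body": {"motion": [[[0,0,0,0,0,0],[0,0,0,0,0,0],[0,0,0,0,0,0],[0,0,-1.5,0,0,0],[0,0,-1.5,0,0,0],[0,0,-1.5,0,0,0],[0,0,0,0,0,0],[0,0,0,0,0,0]]]}}

```text
time_s: 4.87
tool_pos: [0.5064, 0.2158, 0.0289]
tool_rot: [0.232, 0.973, -0.001, -0.001]
force: [0.5, 1.3, -0.2]
grip_width: 0.0302
gripper_force: 0.0
```

Request:
{"method": "play_rows", "body": {"motion": [[[0,0,0,0,0,0],[0,0,0,0,0,0],[0,0,0,0,0,0],[0,0,0,0,0,0],[0,0,0,0,0,0],[0,0,0,0,0,0],[0,0,0,0,0,0],[0,0,0,0,0,0]]], "grip": 0}}

```text
time_s: 5.53
tool_pos: [0.5085, 0.2171, 0.0303]
tool_rot: [0.232, 0.973, 0.0, 0.0]
force: [-0.8, -0.6, 6.7]
grip_width: 0.0154
gripper_force: 20.0
```

Request:
{"method": "play_rows", "body": {"motion": [[[0.32,-0.1,0,0,0,0],[0.32,-0.14,0,0,0,0],[0.33,-0.2,0,0,0,0],[0.33,-0.23,0,0,0,0],[0,0,0,0,0,0],[0,0,0,0,0,0],[0,0,0,0,0,0],[0,0,0,0,0,0]]]}}

```text
time_s: 6.2
tool_pos: [0.5223, 0.2104, 0.0304]
tool_rot: [0.232, 0.973, 0.001, 0.001]
force: [0.9, -0.6, 5.6]
grip_width: 0.0153
gripper_force: 20.0
```

Request:
{"method": "play_rows", "body": {"motion": [[[0,0,0,0,0,0],[0,0,0,0,0,0],[0,0,0,0,0,0],[0,0,2,0,0,0],[0,0,3,0,0,0],[0,0,3,0,0,0],[0,0,3,0,0,0],[0,-3.5,1,0,0,0]]], "grip": 32}}

```text
time_s: 6.87
tool_pos: [0.5228, 0.184, 0.1533]
tool_rot: [0.227, 0.974, 0.005, 0.002]
force: [1.8, 1.5, 0.4]
grip_width: 0.0301
gripper_force: 0.0
```

Request:
{"method": "play_rows", "body": {"motion": [[[0,-3.7,0,0,0,0],[0,-3.7,0,0,0,0],[0,-3.7,0,0,0,0],[-0.1,-3.7,0,0,0,0],[-0.5,-3.7,0,0,0,0],[-0.5,-3.7,0,0,0,0],[-0.5,-3.7,0,0,0,0],[-0.5,-3.2,0,0,0,0]]]}}

```text
time_s: 7.53
tool_pos: [0.4991, -0.1183, 0.1493]
tool_rot: [0.233, 0.973, -0.0, -0.0]
force: [-0.1, 0.1, 0.0]
grip_width: 0.0299
gripper_force: 0.0
```

Run:
```python
from h import *
print(robot.sense()["tool_pos"])
a=imaging.grab_frame("top")[:,:,::-1];b=imaging.grab_frame("side")[:,:,::-1]
o=np.zeros((420,800,3),np.uint8)
o[:400,:400]=cv2.resize(a[190:290,235:335],(400,400),interpolation=2);o[:400,400:]=cv2.resize(b[210:310,265:365],(400,400),interpolation=2)
cv2.imwrite("pics/c3.png",o);cv2.imwrite("pics/top3.png",a)
```

```text
[ 0.49908338 -0.11834893  0.14930799]
```

View pics/c3.png

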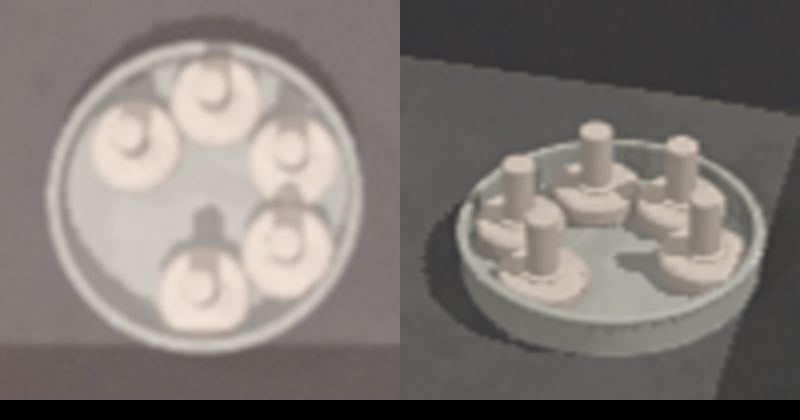

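The five feet now stand as an open ring, with pads at crop (136,146), (216,100), (293,159), (288,250) and (203,290). The gap is at the lower left, and the tin centre is near (204,197).

Run:
```python
from h import *
t=cv2.imread("pics/top3.png")
D=discs(t,235,190,335,290,10,13,thr=14);T=discs(t,225,180,345,300,34,44)
print(np.round(T[:2],1).tolist())
c=onz("top",T[0][0],T[0][1],.023)[:2];print("tin",c)
P=[]
man=[(136,146),(216,100),(293,159),(288,250),(203,290)]
for u,v in man:
    u,v=(u+.5)/4-.5+235,(v+.5)/4-.5+190
    h=[d for d in D if np.hypot(d[0]-u,d[1]-v)<3]
    if h:u,v=h[0][:2]
    P.append(onz("top",u,v,.015)[:2]);print(bool(h),P[-1].round(4))
P=np.array(P)
# circle through the ring pads
A=np.c_[2*P,np.ones(5)];s=np.linalg.lstsq(A,(P**2).sum(1),rcond=None)[0];print("ring fit",s[:2],np.sqrt(s[2]+s[:2]@s[:2]))
for cc in(c,s[:2]):
    d=P-cc;print(np.hypot(*d.T).round(4),np.degrees(np.arctan2(d[:,1],d[:,0])).round(1))
print("neighbour dist",np.hypot(*(np.roll(P,-1,0)-P).T).round(4))
```

```text
[[286.0, 238.5, 38.900001525878906]]
tin [0.49394284 0.17419307]
False [0.5189 0.2084]
True [0.5398 0.1684]
True [0.5118 0.134 ]
True [0.468 0.136]
True [0.4479 0.175 ]
ring fit [0.49329711 0.17321175] 0.044849794246203674
[0.0424 0.0463 0.044  0.0462 0.0461] [  53.9   -7.2  -66.1 -124.2  179. ]
[0.0436 0.0468 0.0433 0.045  0.0455] [  54.    -6.   -64.8 -124.2  177.8]
neighbour dist [0.0452 0.0443 0.0438 0.0439 0.0785]
```

Request:
{"method": "play_rows", "body": {"motion": [[[-0.1,-0.5,-3,0,0,0],[0,0,-3,0,0,0],[0,0,-2.5,0,0,0],[0,0,-2,0,0,0],[0,0,-2.2,0,0,0],[0,0,0,0,0,0],[0,0,0,0,0,0],[0,0,0,0,0,0]]]}}

```text
time_s: 8.3
tool_pos: [0.4996, -0.1203, 0.0232]
tool_rot: [0.232, 0.973, 0.0, 0.0]
force: [0.6, 0.6, 0.3]
grip_width: 0.0302
gripper_force: 0.0
```

Request:
{"method": "play_rows", "body": {"motion": [[[0,0,0,0,0,0],[0,0,0,0,0,0],[0,0,0,0,0,0],[0,0,0,0,0,0],[0,0,0,0,0,0],[0,0,0,0,0,0],[0,0,0,0,0,0],[0,0,0,0,0,0]]], "grip": 0, "newtons": 30}}

```text
time_s: 8.97
tool_pos: [0.4999, -0.1209, 0.0236]
tool_rot: [0.232, 0.973, 0.0, 0.001]
force: [-0.7, -0.1, 7.3]
grip_width: 0.0155
gripper_force: 30.0
```

Request:
{"method": "play_rows", "body": {"motion": [[[0,0,2,0,0,0],[0,0,3.5,0,0,0],[0,0,3.5,0,0,0],[0,0,3.5,0,0,0],[0,2.5,0.5,0,0,0],[-0.1,3.7,0,0,0,0],[-0.1,3.7,0,0,0,0],[-0.1,3.7,0,0,0,0]]]}}

```text
time_s: 9.63
tool_pos: [0.4958, 0.0162, 0.1531]
tool_rot: [0.233, 0.972, 0.0, 0.0]
force: [1.1, 0.8, -2.1]
grip_width: 0.0155
gripper_force: 30.0
```

Request:
{"method": "play_rows", "body": {"motion": [[[-0.1,3.7,0,0,0,0],[0,3.7,0,0,0,0],[0,3.7,0,0,0,0],[0,3.0,0,0,0,0],[0,2.0,0,0,0,0],[0,0,-2,0,0,0],[0,0,-3,0,0,0],[0,0,-3,0,0,0]]]}}

```text
time_s: 10.3
tool_pos: [0.4956, 0.1772, 0.0725]
tool_rot: [0.232, 0.973, 0.001, 0.001]
force: [0.8, -1.1, -1.5]
grip_width: 0.0154
gripper_force: 30.0
```

Request:
{"method": "play_rows", "body": {"motion": [[[0,0,-1.5,0,0,0],[0,-0.05,-1.5,0,0,0],[0,0,-0.3,0,0,0],[0,0,0,0,0,0],[0,0,0,0,0,0],[0,0,0,0,0,0],[0,0,0,0,0,0],[0,0,0,0,0,0]]]}}

```text
time_s: 10.97
tool_pos: [0.4956, 0.176, 0.0404]
tool_rot: [0.232, 0.973, 0.001, 0.001]
force: [-0.5, 0.1, -1.4]
grip_width: 0.0154
gripper_force: 30.0
```

Request:
{"method": "play_rows", "body": {"motion": [[[0,0,-0.4,0,0,0],[0,0,-0.3,0,0,0],[0,0,-0.2,0,0,0],[0,0,-0.2,0,0,0],[0,0,-0.2,0,0,0],[0,0,-0.1,0,0,0],[0,0,0,0,0,0],[0,0,0,0,0,0]]]}}

```text
time_s: 11.63
tool_pos: [0.4952, 0.1757, 0.0263]
tool_rot: [0.232, 0.973, 0.0, 0.0]
force: [-1.8, -0.3, 9.7]
grip_width: 0.0154
gripper_force: 30.0
```

Request:
{"method": "play_rows", "body": {"motion": [[[0,0,0,0,0,0],[0,0,0,0,0,0],[0,0,0,0,0,0],[0,0,2,0,0,0],[0,0,3,0,0,0],[0,0,3.5,0,0,0],[0,0,3.5,0,0,0],[0,-3.0,0.8,0,0,0]]], "grip": 32}}

```text
time_s: 12.3
tool_pos: [0.4981, 0.1529, 0.1582]
tool_rot: [0.228, 0.974, 0.005, 0.003]
force: [2.1, 0.7, -0.0]
grip_width: 0.0299
gripper_force: 0.0
```

Request:
{"method": "play_rows", "body": {"motion": [[[-0.3,-3.7,0,0,0,0],[-0.3,-3.7,0,0,0,0],[-0.4,-3.7,0,0,0,0],[-0.4,-3.7,0,0,0,0],[-0.4,-3.7,0,0,0,0],[-0.4,-3.7,0,0,0,0],[-0.4,-3.7,0,0,0,0],[0,-3.7,0,0,0,0]]]}}

```text
time_s: 12.97
tool_pos: [0.4677, -0.152, 0.1534]
tool_rot: [0.232, 0.973, -0.0, -0.001]
force: [0.8, -0.4, 0.0]
grip_width: 0.0302
gripper_force: 0.0
```

Run:
```python
from h import *
print(robot.sense()["tool_pos"])
a=imaging.grab_frame("top")[:,:,::-1];b=imaging.grab_frame("side")[:,:,::-1]
o=np.zeros((420,800,3),np.uint8)
o[:400,:400]=cv2.resize(a[190:290,235:335],(400,400),interpolation=2);o[:400,400:]=cv2.resize(b[210:310,265:365],(400,400),interpolation=2)
cv2.imwrite("pics/c4.png",o);cv2.imwrite("pics/top4.png",a)
```

```text
[ 0.46773622 -0.15203117  0.15335583]
```

View pics/c4.png

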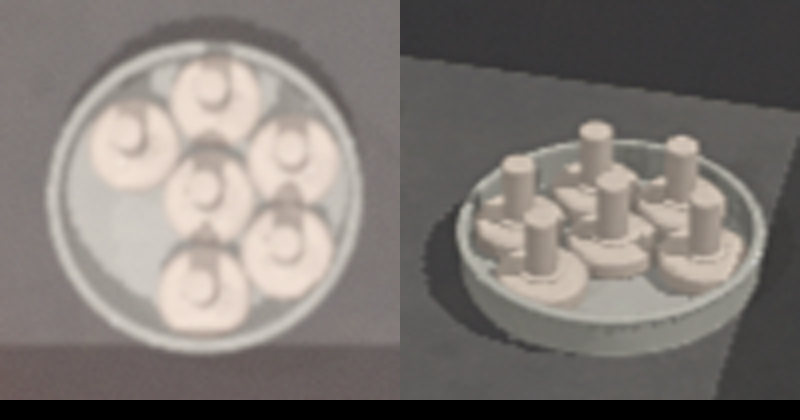

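The middle foot is flat at crop (208,192). Only the lower-left slot, between (134,146) and (203,290), is still open.

Request:
{"method": "play_rows", "body": {"motion": [[[0.1,-2.7,0,0,0,0],[0.1,-2.5,-1.5,0,0,0],[0,0,-3,0,0,0],[0,0,-2.5,0,0,0],[0,0,-2,0,0,0],[0,0,0,0,0,0],[0,0,0,0,0,0],[0,0,0,0,0,0]]]}}

```text
time_s: 13.73
tool_pos: [0.4718, -0.202, 0.0642]
tool_rot: [0.232, 0.973, 0.0, 0.001]
force: [-1.2, 0.6, 0.5]
grip_width: 0.0303
gripper_force: 0.0
```

Run:
```python
from h import *
t=cv2.imread("pics/top4.png")
f=lambda u,v:onz("top",(u+.5)/4-.5+235,(v+.5)/4-.5+190,.015)[:2]+.002
A,M,E=f(134,146),f(208,193),f(203,290);c=np.array([.496,.1762])
print(A,M,E)
g=np.mgrid[.45:.51:121j,.19:.24:101j].reshape(2,-1).T
s=np.min([np.hypot(*(g-p).T)-.044 for p in(A,M,E)]+[.047-np.hypot(*(g-c).T)],0)
i=s.argmax();print(g[i],s[i])
```

```text
[0.52092491 0.21139488] [0.49836539 0.17564888] [0.45199035 0.17726016]
[0.4755 0.2165] 0.0017108799657618232
```

Target slot: (0.4755, 0.2165). Next I grasp foot_7.

Request:
{"method": "play_rows", "body": {"motion": [[[-0.2,-0.2,-1.5,0,0,0],[0,0,-1.5,0,0,0],[0,0,-1.1,0,0,0],[0,0,0,0,0,0],[0,0,0,0,0,0],[0,0,0,0,0,0],[0,0,0,0,0,0],[0,0,0,0,0,0]]]}}

```text
time_s: 14.4
tool_pos: [0.4696, -0.2045, 0.0232]
tool_rot: [0.232, 0.973, -0.0, 0.001]
force: [-0.9, 0.2, -0.4]
grip_width: 0.0299
gripper_force: 0.0
```

Request:
{"method": "play_rows", "body": {"motion": [[[0,0,0,0,0,0],[0,0,0,0,0,0],[0,0,0,0,0,0],[0,0,0,0,0,0],[0,0,0,0,0,0],[0,0,0,0,0,0],[0,0,0,0,0,0],[0,0,0,0,0,0]]], "grip": 0}}

```text
time_s: 15.07
tool_pos: [0.4692, -0.2044, 0.0226]
tool_rot: [0.232, 0.973, -0.0, 0.0]
force: [-0.7, -0.4, 3.2]
grip_width: 0.0151
gripper_force: 30.0
```

Request:
{"method": "play_rows", "body": {"motion": [[[0,0,2,0,0,0],[0,0,3.5,0,0,0],[0,0,3.5,0,0,0],[0,0,3.5,0,0,0],[0,2.5,0.5,0,0,0],[0,3.7,0,0,0,0],[0,3.7,0,0,0,0],[0,3.7,0,0,0,0]]]}}

```text
time_s: 15.73
tool_pos: [0.4684, -0.0671, 0.1524]
tool_rot: [0.233, 0.972, 0.0, -0.0]
force: [0.6, 0.2, -1.9]
grip_width: 0.0154
gripper_force: 30.0
```

Request:
{"method": "play_rows", "body": {"motion": [[[0,3.7,0,0,0,0],[0,3.7,0,0,0,0],[0,3.7,0,0,0,0],[0,3.7,0,0,0,0],[0,3.7,0,0,0,0],[0,3.7,0,0,0,0],[0,3.0,0,0,0,0],[0,0,0,0,0,0]]]}}

```text
time_s: 16.4
tool_pos: [0.4681, 0.192, 0.152]
tool_rot: [0.227, 0.974, 0.002, -0.001]
force: [0.8, -0.7, -1.9]
grip_width: 0.0152
gripper_force: 30.0
```

Request:
{"method": "play_rows", "body": {"motion": [[[0.4,1.3,0,0,0,0],[0.3,1.0,0,0,0,0],[0,0,-3,0,0,0],[0,0,-3,0,0,0],[0,0,-2.5,0,0,0],[0,0,-1.5,0,0,0],[0,0,0,0,0,0],[0,0,0,0,0,0]]]}}

```text
time_s: 17.07
tool_pos: [0.4761, 0.206, 0.0519]
tool_rot: [0.233, 0.972, -0.001, -0.001]
force: [1.5, 0.3, -1.3]
grip_width: 0.0153
gripper_force: 30.0
```

Request:
{"method": "play_rows", "body": {"motion": [[[0,0,0,0,0,0],[0,0,0,0,0,0],[0,0,0,0,0,0],[0,0,0,0,0,0],[0,0,0,0,0,0],[0,0,0,0,0,0],[0,0,0,0,0,0],[0,0,0,0,0,0]]]}}

```text
time_s: 17.73
tool_pos: [0.4761, 0.2067, 0.0526]
tool_rot: [0.232, 0.973, 0.0, 0.0]
force: [0.0, -0.4, -1.9]
grip_width: 0.0153
gripper_force: 30.0
```

Request:
{"method": "play_rows", "body": {"motion": [[[0,0.5,0,0,0,0],[-0.05,0.48,0,0,0,0],[0,0,-0.6,0,0,0],[0,0,-0.6,0,0,0],[0,0,0,0,0,0],[0,0,0,0,0,0],[0,0,0,0,0,0],[0,0,0,0,0,0]]]}}

```text
time_s: 18.4
tool_pos: [0.4756, 0.2163, 0.0405]
tool_rot: [0.232, 0.973, -0.0, -0.0]
force: [0.2, 0.2, -1.8]
grip_width: 0.0154
gripper_force: 30.0
```

Request:
{"method": "play_rows", "body": {"motion": [[[0,0,-0.4,0,0,0],[0,0,-0.3,0,0,0],[0,0,-0.2,0,0,0],[0,0,-0.2,0,0,0],[0,0,-0.2,0,0,0],[0,0,-0.1,0,0,0],[0,0,0,0,0,0],[0,0,0,0,0,0]]]}}

```text
time_s: 19.07
tool_pos: [0.4755, 0.2165, 0.0264]
tool_rot: [0.232, 0.973, -0.0, -0.0]
force: [-0.1, -0.6, -2.3]
grip_width: 0.0155
gripper_force: 30.0
```

Request:
{"method": "play_rows", "body": {"motion": [[[0,0,-0.1,0,0,0],[0,0,0,0,0,0],[0,0,-0.05,0,0,0],[0,0,0,0,0,0],[0,0,0,0,0,0],[0,0,0,0,0,0],[0,0,0,0,0,0],[0,0,0,0,0,0]]]}}

```text
time_s: 19.73
tool_pos: [0.4757, 0.2166, 0.0256]
tool_rot: [0.232, 0.973, 0.0, 0.0]
force: [-1.6, -0.6, 5.4]
grip_width: 0.0153
gripper_force: 30.0
```

Request:
{"method": "play_rows", "body": {"motion": [[[0,0,0,0,0,0],[0,0,0,0,0,0],[0,0,0,0,0,0],[0,0,2,0,0,0],[0,0,3,0,0,0],[0,0,3.5,0,0,0],[0,0,3.5,0,0,0],[0,-3.0,0.8,0,0,0]]], "grip": 32}}

```text
time_s: 20.4
tool_pos: [0.4786, 0.1939, 0.1578]
tool_rot: [0.228, 0.974, 0.005, 0.003]
force: [1.5, -0.4, -0.2]
grip_width: 0.03
gripper_force: 0.0
```

Request:
{"method": "play_rows", "body": {"motion": [[[0,-3.7,0,0,0,0],[0,-3.7,0,0,0,0],[0,-3.7,0,0,0,0],[0,-3.7,0,0,0,0],[0,-3.7,0,0,0,0],[0,-3.7,0,0,0,0],[0,-3.7,0,0,0,0],[0,-3.7,0,0,0,0]]]}}

```text
time_s: 21.07
tool_pos: [0.4752, -0.1113, 0.153]
tool_rot: [0.232, 0.973, 0.0, 0.0]
force: [0.3, 0.7, -0.3]
grip_width: 0.0299
gripper_force: 0.0
```

Run:
```python
from h import *
print(robot.sense()["tool_pos"])
a=imaging.grab_frame("top")[:,:,::-1];b=imaging.grab_frame("side")[:,:,::-1]
o=np.zeros((420,800,3),np.uint8)
o[:400,:400]=cv2.resize(a[190:290,235:335],(400,400),interpolation=2);o[:400,400:]=cv2.resize(b[210:310,265:365],(400,400),interpolation=2)
cv2.imwrite("pics/c5.png",o);cv2.imwrite("pics/top5.png",a)
```

```text
[ 0.47524244 -0.11129285  0.1530091 ]
```

View pics/c5.png

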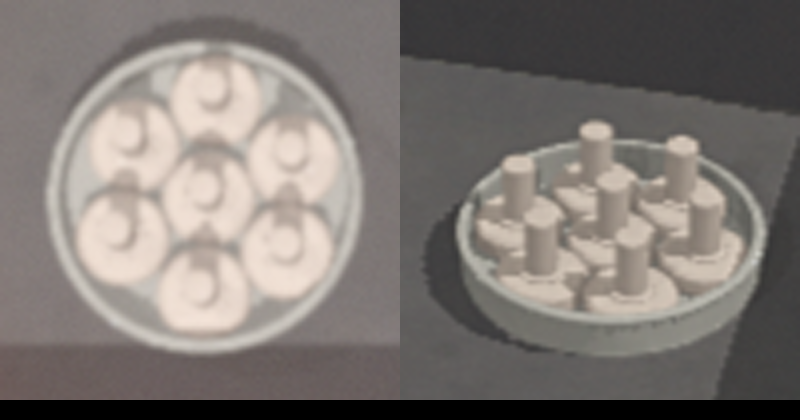

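Both views show all seven feet upright, with the middle one at crop (208,192) and six around it. None rides on another or on the rim, and the arm is clear of them.

```bash
python3 -c "
from rig import order
print(order.sign_off())"
```

```text
the job is handed in; nothing more can be done
None
```

All seven feet stand upright and flat in the tin, one in the middle and six around it, as checked in both camera views; they are released, the bystanders were not touched, and the job was handed in at about 21 s.

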